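Hold the sprung weld contact half pressed with the hand electrode

ROBOT

A 7-joint arm with a two-finger parallel gripper is mounted at the origin on the work surface. World frame = base frame: x ahead of the robot, y to its left, z up, the work surface at z = 0. Lengths are in m, angles in rad, forces in N, time in s.
With the tool pointing down it reaches from about 0.4 to 0.9 m from the base axis. Payload 5.5 kg.
Tool frame: the origin (TCP) lies midway between the tips of the shut fingers; the grasp point (between the pads) lies 19 mm behind it (manip.grip_depth is the distance from the TCP to the grasp point, in m); z points along the fingers, y is the line along which they close (so a half turn about z gives the same grasp; the last joint's range is limited). The gripper opens to 92 mm and grips with 3 to 60 N. Pads are 19 mm wide; open, the fingers measure 130 mm over their backs; the gripper's body (75 mm by 190 mm) begins 47 mm behind the grasp point.
Start: joints at [-0.896, 0.501, -0.427, 1.55, 0.221, 1.138, -0.21], TCP at [0.26, 0.596, 0.227] pointing down, gripper open.
Joint ranges: [-2.88, 2.88], [-0.31, 2.03], [-1.54, 1.56], [0.2, 2.42], [-1.41, 4.55], [0.19, 2.02], [-2.57, 2.57]. Speed limits (rad/s): [2.57, 2.57, 3.14, 3.14, 3.14, 3.14, 3.14].

INTERFACE

Orientations are given as a unit quaternion [x, y, z, w].
In Python, from bench import manip, effector, viewer gives the robot as it stands. Calls block until the motion is done:
- manip.move_pose(position, orientation): joint-space move of the TCP to a pose.
- manip.servo_line(position, ori=None, vel=0.15): straight line of the TCP; ori=None keeps the orientation; vel is the mean speed in m/s.
- manip.movej(angles): joint-space move.
- effector.open_jaws() and effector.close(f_grip=None): open the fingers fully, or close them until they stop; f_grip is the grip in N (None keeps the last).
- manip.sleep(seconds).
- manip.solve_ik(position, orientation): joint angles nearest the present ones, or None.
- viewer.get_image(name): name is "side" or "top" or "wrist"; returns the picture (420x560x3 uint8, red, green, blue); there is no depth.
- viewer.get_calibration(name): a dict with "vfov" (degrees; the focal length in pixels is half the picture's height over the tangent of half this angle, whatever the lens; pixels are square), "cx", "cy" (the principal point, pixels), "dist_coeffs" ([k1, k2, p1, p2, k3] as OpenCV has them; the pictures are not rectified), "eye" and "attitude" of the camera in the world. Camera axes: x right, y down, z forward; pixel columns grow to the right and rows downward; lengths in m; the calibration is good to about 2 mm. A picture is of the moment at which its call begins: read the wrist's pose just before it. get_calibration takes no time and is no camera call; for the wrist camera it gives the pose at the moment of the call.
A pose or a line that the arm cannot do raises manip.PlanningError and nothing moves.
- manip.hand_in(): hands the job in; it is judged then, once.
Readings, each from a call of its own:
- manip.current_clock(): time.
- manip.current_q(): joint angles.
- manip.current_joint_velocities(): joint speeds.
- manip.current_tau(): joint torques, N m.
- manip.current_tool_pos(): TCP position.
- manip.current_tcp_rot(): TCP orientation.
- manip.current_force(): force on the tool from outside, world axes, zero at the start.
- manip.current_wrist_torque(): the same for the moment, N m.
- manip.current_finger_gap(): finger opening in m.
- manip.current_gripper_force(): force on a finger pad.
Only numpy, scipy, OpenCV 4.12 (cv2) and the standard library are available. Lean on these libraries where they do the work, as an engineer would, in place of code of your own. Each camera call takes 0.05 s, during which the arm holds its last target. There are 200 camera calls.

TASK

Lift the hand electrode (the hanging tool with the square handle and slim shaft) up off its hook, put its tip upright into the guide bush of the weld nest, and press the sprung contact in there down half way, about 6 mm of its 12 mm. Finish while holding it there: keep the electrode gripped and the contact half pressed, and do not let go. Leave the other tool hanging and everything else on the bench where it is.

Things in the scene. Friction and masses are not known exactly. Their poses are not given: they have to be found in the camera images.
- probe: The hand electrode: SQUARE black handle, plain slim steel shaft. Origin at the centre of its lower end (tip), z up the shaft. Shaft 10 mm diameter, 0 to 70 mm; collar 34 mm diameter, 70 to 76 mm; handle 26 x 26 mm (faces along its x and y), 76 to 136 mm. About 160 g. It starts hanging upright in a stand, collar resting on the fork's prongs, tip 40 mm above the bench.
- tamper: The other hanging tool, to be left alone: ROUND black handle 32 mm diameter, same collar, total 136 mm long, but its shaft ends in a disc foot 30 mm wide. Origin at the centre of its lower end. It hangs in the other stand in the same way.
- stand_a_seat (a point): Hook seat of the electrode's stand: midway between the fork's two prongs (14 mm apart, pointing to the stand's -x), on their top face, 110 mm above the bench, right under the collar. Lips 8 mm high at the prong ends and the post behind keep the collar in: raise the tool over 10 mm before moving it sideways. Nothing of the stand is higher than 118 mm. Base 100 x 80 mm.
- stand_b_seat (a point): Hook seat of the other stand, alike; the other tool hangs in it.
- bush_rim (a point): Centre of the mouth of the steel guide bush on the weld nest, 60 mm above the bench. The bush is an upright tube, 24 mm inside and 36 mm outside diameter, on the +x half of the nest's aluminium base (130 x 110 mm, fixed to the bench). Eight upright cells, tops 78 mm above the bench, stand in the other half, 31 mm clear of the tube.
- contact_top (a point): Centre of the top of the sprung brass contact, a 19 mm disc inside the bush. Unpressed it lies 12 mm below the bush rim; it moves straight down with the contact when pressed.
- contact (a joint): How far the sprung contact is pressed down, in m: 0 unpressed, 0.012 fully down; half way is 0.006. The spring takes about 3 N to start, 6 N half way, 9 N fully down, and brings the contact back up when released.
- nest: The weld nest as a whole. Origin under the centre of its base, on the bench; the bush is 33 mm from it along its +x.
- pack4: Bystander: block of four upright cells, 38 x 38 x 66 mm. Origin under its centre.
- pack6: Bystander: block of six upright cells, 38 x 57 x 66 mm. Origin under its centre.
- tape: Bystander: roll of tape lying flat, 90 mm across, 22 mm high. Origin under its centre.
- driver: Bystander: screwdriver lying on the bench.
- flux: Bystander: white bottle, 56 mm across, 130 mm high. Origin under its centre.
- tabs_bin: Bystander: open grey bin 120 x 160 x 50 mm. Origin under its centre.
- foam: Bystander: white foam-coloured block 90 x 200 x 45 mm. Origin under its centre.
- stand_a: The stand that carries the electrode. Origin on the bench under its hook seat. The two stands are alike, and stands and nest change places from run to run.
- stand_b: The stand that carries the other tool. Origin on the bench under its hook seat.
There are look-alikes about, which are no part of the job. Leave any orange look-alike of the stand_b alone.

How it is judged:
By the outcome, as a careful person would: the job done as asked, in the order asked, and still so for the second after the job is handed in, while the arm keeps its last pose, push and grip.
It also fails if it takes over 45 s, if anything falls off the work surface, if the arm or the gripper's body presses on something with over 40 N, if the wrist force passes 120 N, or if a joint passes its speed limit or range.

## Working session

There is one attempt and no reset: what is moved stays moved. The work goes in short steps, each a Python script; the robot and the scene stay as the last script left them, time stands still between calls to the robot, and variables do not carry over. Pictures are saved under pics/ and viewed, at most 10 in all, crops included, and the job is handed in when it is done.

```bash
mkdir -p pics; ls; python3 - <<'E'
from bench import manip, effector, viewer
import cv2, numpy as np
for n in ("side","top","wrist"):
    im=viewer.get_image(n); cv2.imwrite(f"pics/{n}0.png",im[:,:,::-1]); print(n,viewer.get_calibration(n))
print(manip.current_clock(),manip.current_tool_pos(),manip.current_tcp_rot(),manip.grip_depth)
E
```

```text
pics
side {'vfov': 45.735677032717504, 'cx': 280.77740089356024, 'cy': 207.74957802533513, 'dist_coeffs': array([-0.12811015,  0.        ,  0.        ,  0.        ,  0.        ]), 'eye': array([ 0.11846091, -0.8611219 ,  1.05902792]), 'attitude': array([ 0.90435674, -0.18257591,  0.08400992, -0.37649338])}
top {'vfov': 51.463377922673125, 'cx': 276.6158715907908, 'cy': 202.68264142838865, 'dist_coeffs': array([-0.06648846,  0.        ,  0.        ,  0.        ,  0.        ]), 'eye': array([0.33458543, 0.00931811, 1.22649914]), 'attitude': array([ 0.70821956, -0.70154847,  0.05735005, -0.05445895])}
wrist {'vfov': 61.77768196650205, 'cx': 278.4842275739792, 'cy': 212.72075037262385, 'dist_coeffs': array([-0.0458731,  0.       ,  0.       ,  0.       ,  0.       ]), 'eye': array([0.19174408, 0.62485676, 0.38385463]), 'attitude': array([0.82858184, 0.54232406, 0.07550163, 0.11677437])}
0.15 [0.25999687 0.59515424 0.22589273] [ 2.04427108e-01  9.78881498e-01 -7.34628542e-04 -1.78042132e-04] 0.0188
```

View pics/top0.png

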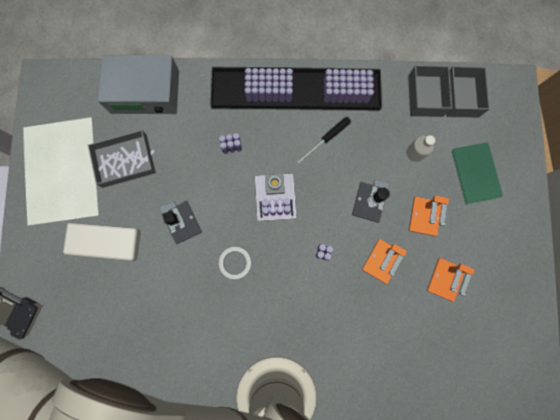

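View pics/side0.png

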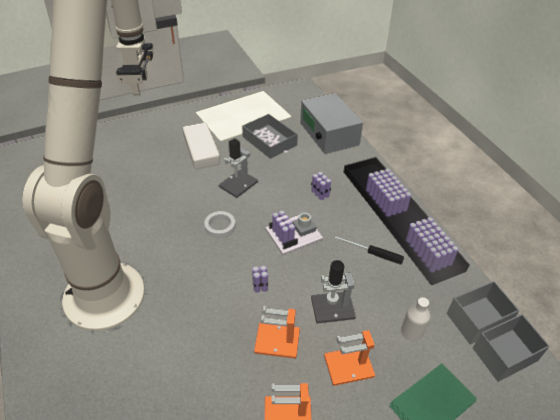

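The top view shows hanging tools at about (172,215) and (380,194), and the bush at about (275,183). In the side view the tool at (335,270) has a disc foot, so it is the tamper. The tool at (235,150) is the likely electrode. I'll check it from near.

```bash
cat > h.py <<'E'
from bench import manip, effector, viewer
import cv2, numpy as np
from scipy.spatial.transform import Rotation as Rn
def K(c):
    f=210/np.tan(np.radians(c["vfov"]/2)); return np.array([[f,0,c["cx"]],[0,f,c["cy"]],[0,0,1]])
def cast(c,px,z):
    "pixels (N,2) -> points on the plane at height z"
    u=cv2.undistortPoints(np.float64(px).reshape(-1,1,2),K(c),c["dist_coeffs"]).reshape(-1,2)
    d=Rn.from_quat(c["attitude"]).apply(np.c_[u,np.ones(len(u))])
    return c["eye"]+d*((z-c["eye"][2])/d[:,2])[:,None]
def proj(c,P):
    R=Rn.from_quat(c["attitude"]).inv()
    p=R.apply(np.float64(P).reshape(-1,3)-c["eye"])
    return cv2.projectPoints(p,np.zeros(3),np.zeros(3),K(c),c["dist_coeffs"])[0].reshape(-1,2)
def down(yaw):
    "tool z down, tool x axis at world angle yaw"
    return (Rn.from_euler("z",yaw)*Rn.from_euler("x",np.pi)).as_quat()
def shot(n,name):
    c=viewer.get_calibration(n); im=viewer.get_image(n)[:,:,::-1].copy()
    cv2.imwrite(f"pics/{name}.png",im); return c,im
E
python3 - <<'E'
from h import *
c=viewer.get_calibration("top"); s=viewer.get_calibration("side")
print("toolL",cast(c,[[169,217]],.176),"side",cast(s,[[234,142]],.176))
print("toolR",cast(c,[[382,193]],.176),"side",cast(s,[[336,264]],.176))
print("bush",cast(c,[[275,183]],.06),"side",cast(s,[[305,217]],.06))
w=viewer.get_calibration("wrist"); print("wrist fwd",Rn.from_quat(w["attitude"]).as_matrix()[:,2])
R=Rn.from_quat(manip.current_tcp_rot()); print("cam in tool",R.inv().apply(w["eye"]-manip.current_tool_pos()), (R.inv()*Rn.from_quat(w["attitude"])).as_matrix().round(2))
P=cast(c,[[169,217]],.176)[0]
for yaw in np.arange(-3,3.2,.5):
    o=down(yaw); x=np.array([np.cos(yaw),np.sin(yaw)])
    q=manip.solve_ik([*(P[:2]-.05*x),.30],o); print(round(yaw,1),None if q is None else np.round(q,2))
E
```

```text
toolL [[0.46439092 0.26758235 0.176     ]] side [[0.46350707 0.25955254 0.176     ]]
toolR [[ 0.52899236 -0.25353657  0.176     ]] side [[ 0.52689908 -0.25898662  0.176     ]]
bush [[0.57519524 0.01029176 0.06      ]] side [[0.57848831 0.00397075 0.06      ]]
wrist fwd [ 0.25177767 -0.11162155 -0.9613265 ]
cam in tool [ 0.07444331 -0.00033485 -0.15795798] [[-0.   -0.96 -0.28]
 [ 1.   -0.   -0.  ]
 [ 0.   -0.28  0.96]]
-3.0 [-0.19  0.31 -0.43  1.64  0.14  1.22  1.06]
-2.5 [-0.15  0.34 -0.54  1.63  0.18  1.23  1.48]
-2.0 [-0.11  0.34 -0.65  1.65  0.22  1.23  1.91]
-1.5 [-0.03  0.33 -0.77  1.69  0.24  1.23  2.35]
-1.0 [ 0.37  0.61 -1.46  1.73  0.62  1.37  2.51]
-0.5 [-1.73  0.41  1.38  1.84 -0.42  1.24 -2.3 ]
0.0 [-0.73  0.12  0.11  1.86 -0.01  1.17 -2.18]
0.5 [-0.62  0.1   0.04  1.87 -0.    1.16 -1.65]
1.0 [-0.5   0.12 -0.04  1.86  0.    1.17 -1.11]
1.5 [-0.38  0.15 -0.12  1.82  0.02  1.17 -0.58]
2.0 [-0.29  0.2  -0.22  1.76  0.05  1.18 -0.09]
2.5 [-0.22  0.25 -0.32  1.7   0.08  1.2   0.37]
3.0 [-0.2   0.3  -0.4   1.66  0.12  1.21  0.81]
```

```bash
python3 - <<'E'
from h import *
yaw=2.0; x=np.array([np.cos(yaw),np.sin(yaw)])
manip.move_pose([*(np.array([.464,.264])-.0*x),.32],down(yaw))
c,im=shot("wrist","w1"); print(manip.current_clock(),manip.current_tool_pos(), proj(c,[.464,.264,.176]))
E
```

```text
1.6833 [0.46305518 0.26575898 0.31955795] [[279.11935804 201.58615321]]
```

View pics/w1.png

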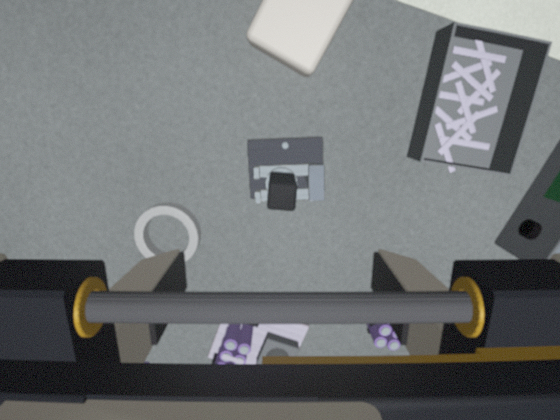

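The wrist view shows the square black handle at about (283,191), with the fork prongs at about (260,172) and (260,197) and the post at about (316,182). It is the electrode. Next I'll zoom in and segment the handle top.

```bash
python3 - <<'E'
import cv2,numpy as np
im=cv2.imread("pics/w1.png")[130:220,235:335]
g=im.max(2); print(g[36:82:3,28:74:3])
cv2.imwrite("pics/w1c.png",cv2.resize(cv2.convertScaleAbs(im,alpha=1.8),None,fx=6,fy=6,interpolation=cv2.INTER_CUBIC))
E
```

```text
[[164 165 165 169 171 164 170 171 181 186 185 183 184 186 187 147]
 [188 186 191 171 166 181 184 181 169 172 187 186 188 187 186 144]
 [183 186 156  75  92 102 121 139 143 143 158 186 185 186 187 149]
 [186 182 140  52  55  55  56  53  43  55  65 165 165 159 153 126]
 [116 150 128  53  62  49  52  56  57  55  58 142 106 106  90 115]
 [109 177 100  54  62  50  53  55  49  56  47 130 104 106  99 114]
 [104 180  72  67  69  58  65  59  59  57  57  90 105 102 106 113]
 [102 164  68  74  69  70  67  67  78  78  70  69 100 109 110 118]
 [158 158  59  70  71  64  71  68  62  75  72 110 188 183 187 156]
 [189 182  61  74  68  75  70  70  70  70  64 122 187 188 187 152]
 [186 177  65  66  71  74  69  68  71  71  69 135 186 186 186 164]
 [187 170  63  69  69  69  74  69  66  70  63 135 167 162 161 146]
 [151 137  59  67  68  67  65  70  64  61  61 128 151 148 148 148]
 [148 129  62  71  71  69  63  69  69  72  65 134 149 149 152 146]
 [147 139  86  72  71  67  61  64  68  62  62 145 147 145 145 149]
 [148 147 149 147 145 149 140 135 135 129 140 151 147 148 146 146]]
```

View pics/w1c.png

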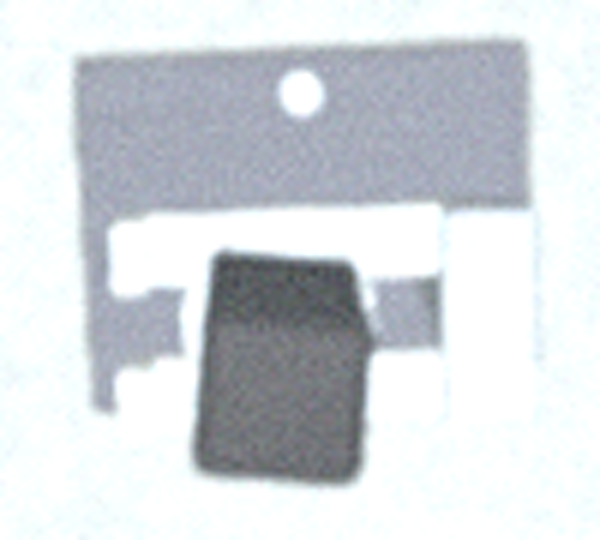

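```bash
python3 - <<'E'
from h import *
c=viewer.get_calibration("wrist")
f=lambda p:np.float64(p)/6+[235,130]
P=cast(c,f([(205,322),(370,340),(358,484),(193,474)]),.176)[:,:2]
print(P,P.mean(0)); 
for i in range(4):
    e=P[(i+1)%4]-P[i]; print(np.linalg.norm(e),np.degrees(np.arctan2(e[1],e[0])))
B=cast(c,f([(78,60),(528,42)]),0.01)[:,:2]; e=B[1]-B[0]; print("base",np.linalg.norm(e),np.degrees(np.arctan2(e[1],e[0])))
L=cast(c,f([(115,220),(440,208),(110,360)]),.11)[:,:2]; e=L[1]-L[0]; print("prong",L,np.degrees(np.arctan2(e[1],e[0])))
# seat midline: prong outer edges; 
S=cast(c,f([(440,279),(440,350)]),.11); print("gap near post",S, np.linalg.norm(S[1]-S[0]))
E
```

```text
[[0.44926329 0.27507894]
 [0.4722133  0.28274161]
 [0.4800127  0.26231906]
 [0.45710938 0.2534358 ]] [0.46464967 0.26839385]
0.02419543668839856 18.46341557526315
0.021861180377689027 -69.0980658104163
0.024565718062377836 -158.80076843363096
0.023021433388439455 109.92662332753068
base 0.09827381563644136 27.060726799433567
prong [[0.431255   0.27234343]
 [0.48199738 0.29810353]
 [0.44052483 0.2490302 ]] 26.915282988488503
gap near post [[0.48751578 0.28682162 0.11      ]
 [0.49313632 0.27533848 0.11      ]] 0.012784871656486249
```

Handle top is at (0.4647, 0.2684) with yaw about 20°. Its edges measure 22–25 mm, and it lies on the fork midline. Next I'll measure the bush from near with the gripper still empty.

```bash
python3 - <<'E'
from h import *
yaw=2.0; x=np.array([np.cos(yaw),np.sin(yaw)])
manip.move_pose([*(np.array([.577,.008])-.02*x),.25],down(yaw))
c,im=shot("wrist","w2"); p=proj(c,[.577,.008,.06])[0]; print(manip.current_clock(),c["eye"],p)
x0,y0=(p-[65,50]).astype(int); print(x0,y0); np.save("c2.npy",c,allow_pickle=True)
cv2.imwrite("pics/w2c.png",cv2.resize(im[max(y0,0):y0+100,x0:x0+130],None,fx=6,fy=6,interpolation=cv2.INTER_CUBIC))
E
```

```text
2.9083 [0.55407993 0.05940209 0.4082717 ] [277.67421857 171.14548076]
212 121
```

View pics/w2c.png

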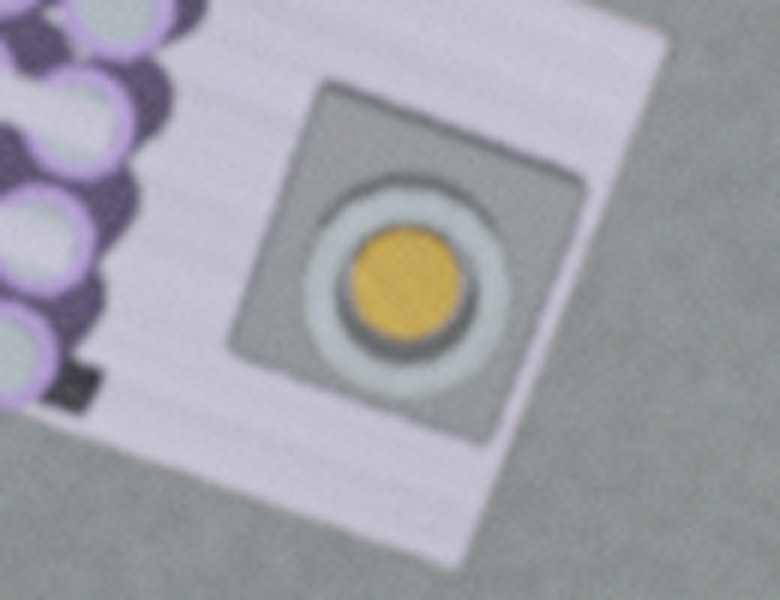

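The bush shows as a ring centred at crop (407,291), and the brass contact is at crop (407,283). I'll cast both, check them against the known sizes, then grasp.

```bash
python3 - <<'E'
from h import *
c=np.load("c2.npy",allow_pickle=True).item()
f=lambda p:np.float64(p)/6+[212,121]
R=cast(c,f([(407,291),(305,291),(510,291),(407,184),(407,398)]),.06); print("rim",R[0],np.linalg.norm(R[1]-R[2]),np.linalg.norm(R[3]-R[4]))
im=cv2.imread("pics/w2.png"); h=cv2.cvtColor(im[121:221,212:342],cv2.COLOR_BGR2HSV)
m=cv2.inRange(h,(15,80,80),(35,255,255)); n,_,st,ce=cv2.connectedComponentsWithStats(m); i=1+st[1:,4].argmax()
print("contact",cast(c,[ce[i]+[212,121]],.048)[0],st[i])
yaw=np.radians(110); o=down(yaw); P=[.4647,.2684]
manip.move_pose([*P,.24],o)
manip.servo_line([*P,.134],vel=.1)
print(manip.current_clock(),manip.current_tool_pos(),manip.current_force())
effector.close(f_grip=40)
print(manip.current_clock(),manip.current_finger_gap(),manip.current_gripper_force(),manip.current_tool_pos(),manip.current_force())
shot("wrist","w3"); shot("side","s3")
E
```

```text
rim [0.57826473 0.0104031  0.06      ] 0.03408164169255934 0.03579911045991778
contact [0.57766519 0.01018434 0.048     ] [ 59  38  17  19 254]
5.275 [0.46519116 0.26874986 0.13464243] [ 0.08553027 -0.41859734 -0.03836883]
6.3083 0.025532763587712864 39.9917471408844 [0.46469781 0.26839816 0.13396295] [-0.01273656 -0.15477609 -0.80372133]
```

```bash
python3 - <<'E'
from h import *
manip.servo_line([.4647,.2684,.224],vel=.1)
print(manip.current_clock(),manip.current_finger_gap(),manip.current_force(),manip.current_wrist_torque())
o=down(np.radians(110))
manip.servo_line([.578,.0103,.224],vel=.15)
manip.servo_line([.578,.0103,.174],vel=.1)
manip.sleep(.3)
p=manip.current_tool_pos(); print(manip.current_clock(),p,manip.current_finger_gap(),manip.current_force())
c,im=shot("side","s4"); q=proj(c,[[*p[:2],p[2]-.094],[.578,.0103,.06]]); print(q)
x0,y0=(q[0]-[50,50]).astype(int); print(x0,y0)
a=cv2.resize(im[y0:y0+100,x0:x0+100],None,fx=5.5,fy=5.5,interpolation=cv2.INTER_CUBIC); cv2.imwrite("pics/s4c.png",a)
shot("wrist","w4")
E
```

```text
7.4583 0.025989178091465066 [-0.94078208 -0.26050669 -1.25525161] [-0.03246338  0.07051956 -0.00951653]
10.4333 [0.57840407 0.0102904  0.17464507] 0.025598511777418766 [ 0.3170354   0.12079687 -1.66607507]
[[304.37027874 210.33147638]
 [303.88823191 215.55952814]]
254 160
```

View pics/s4c.png

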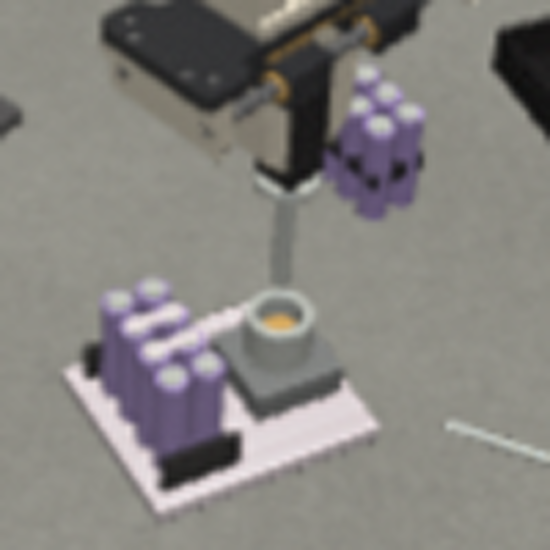

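View pics/w4.png

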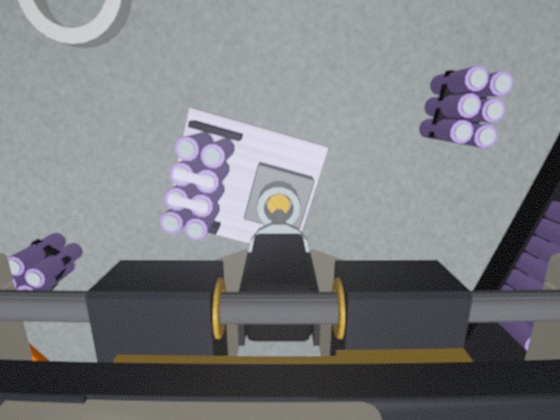

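The electrode is gripped, and in the side view its tip sits over the bush: tip at about crop (281,287), rim at (280,314), the same shift from the predicted pixels for both. In the wrist view the shaft lines up with the contact at (279,205). I'll check the tilt, then lower with force monitoring.

```bash
python3 - <<'E'
from h import *
p=manip.current_tool_pos(); c=viewer.get_calibration("side")
print("expected shaft crop px",(proj(c,[[*p[:2],p[2]-.094+.068],[*p[:2],p[2]-.094]])-[254,160])*5.5)
print(Rn.from_quat(manip.current_tcp_rot()).as_matrix()[:,2])
f0=np.mean([manip.current_force() for _ in range(5)],0); print("f0",f0)
manip.servo_line([.578,.0103,.148],vel=.05)   # tip nominally 0.054
for z in np.arange(.146,.1385,-.001):
    manip.servo_line([.578,.0103,z],vel=.02); manip.sleep(.1)
    f=manip.current_force()-f0; print(round(z,4),manip.current_tool_pos().round(4),f.round(2))
    if f[2]>2.5: break
print(manip.current_clock(),manip.current_finger_gap())
E
```

```text
expected shaft crop px [[283.23424986 178.90614827]
 [276.62966491 277.28723355]]
[ 6.42647067e-04  2.06149712e-05 -9.99999793e-01]
f0 [-0.14794747 -0.67153187 -0.70267678]
0.146 [0.5781 0.0103 0.1462] [ 0.22  0.74 -0.87]
0.145 [0.578  0.0103 0.145 ] [ 0.65  0.34 -0.23]
0.144 [0.578  0.0103 0.1439] [-0.11  0.23 -0.45]
0.143 [0.578  0.0103 0.143 ] [ 0.36  0.43 -0.8 ]
0.142 [0.5781 0.0103 0.142 ] [-1.15  0.52 -0.33]
0.141 [0.5781 0.0103 0.1412] [0.38 0.8  2.22]
0.14 [0.5781 0.0103 0.1401] [-0.24  0.7   3.24]
13.65 0.02581562710480045
```

The slant matches upright (predicted -6.6 px, seen -7), and contact began at TCP z of about 0.1415. I'll press on, averaging the force.

```bash
python3 - <<'E'
from h import *
def F():
    r=[]
    for _ in range(15): manip.sleep(.02); r.append([*manip.current_force(),manip.current_tool_pos()[2]])
    return np.mean(r,0).round(4)
print(F())
for z in (.139,.1375,.1355):
    manip.servo_line([.578,.0103,z],vel=.02); manip.sleep(.1); print(z,F())
print(manip.current_clock(),manip.current_finger_gap(),manip.current_gripper_force(),manip.current_wrist_torque())
p=manip.current_tool_pos()
c,im=shot("side","s5"); x0,y0=254,160
cv2.imwrite("pics/s5c.png",cv2.resize(im[y0:y0+100,x0:x0+100],None,fx=5.5,fy=5.5,interpolation=cv2.INTER_CUBIC))
E
```

```text
[-0.6564 -0.1435  2.2082  0.1401]
0.139 [-0.528  -0.0314  2.5897  0.1391]
0.1375 [-0.4468 -0.0205  3.7296  0.1376]
0.1355 [-0.6044  0.1033  4.5697  0.1356]
15.7 0.025885651662023824 39.992698431015015 [-0.06086322  0.2461145   0.01387555]
```

View pics/s5c.png

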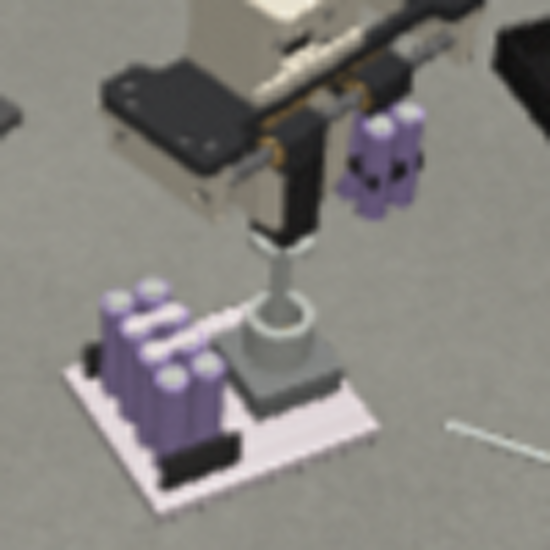

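The tip is inside the bush at crop (281,320), upright. The force is about 6.1 N, the depth from first contact is about 6.0 mm, and the geometry gives 6.4 mm. All agree on half way, so I'm handing in.

```bash
python3 -c "
from bench import manip
print(manip.current_tool_pos(),manip.current_finger_gap()); print(manip.hand_in())"
```

```text
[0.57809503 0.01029576 0.13558949] 0.025855093994350924
the job is handed in; nothing more can be done
None
```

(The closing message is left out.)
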